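Third hand at the whetstone holder

ROBOT

A 7-joint arm with a two-finger parallel gripper is mounted at the origin on a cart in front of the work surface, level with it; the furniture and walls round the work are solid. World frame = base frame: x ahead of the robot, y to its left, z up, the work surface at z = 0. Lengths are in m, angles in rad, forces in N, time in s.
With the tool pointing down it reaches from about 0.425 to 0.875 m from the base axis. Payload 9.9 kg.
Tool frame: the origin (TCP) lies on the centre line of the jaws, within the pads' length; the fingertips stand env.nose_length ahead of it and the grasp point (between the pads) lies 11 mm behind it (env.nose_length is the distance from the TCP to the fingertips, in m); z points along the fingers, y is the line along which they close (so a half turn about z gives the same grasp; the last joint's range is limited). The gripper opens to 85 mm and grips with 20 to 120 N. Pads are 22 mm wide; open, the fingers measure 114 mm over their backs; the gripper's body (76 mm by 85 mm) begins 54 mm behind the grasp point. The pads swing forward as they close: fully open they stand 13 mm farther back than shut.
Start: joints at [1.025, 0.576, 0.025, 1.437, -0.015, 1.129, -0.057], TCP at [0.301, -0.604, 0.239] pointing down, gripper open.
Joint ranges: [-2.76, 2.76], [-0.34, 2.15], [-1.52, 1.57], [0.19, 2.46], [-1.09, 4.23], [0.17, 1.99], [-2.82, 2.82]. Speed limits (rad/s): [2.22, 2.22, 3.01, 3.01, 3.14, 3.14, 3.14].

INTERFACE

Orientations are given as [roll, pitch, yaw] about the fixed x, y, z axes, in that order (R = Rz(yaw) Ry(pitch) Rx(roll)).
In Python, from workcell import env, snapshot gives the robot as it stands. The module is installed in compiled form; this text tells all that it offers.
- The arm moves only by the tool arm_command, never from a script. Its argument "moves" is a list of rows, each an object of numbers: "dx", "dy", "dz": the shift along the tool's x, y, z normalised to -1 to 1, where 1 is 100 mm; "ax", "ay", "az": the turn, a rotation vector about the tool's x, y, z normalised to -1 to 1, where 1 is 30 degrees; "grip": the opening, from 0 (shut) to 1 (fully open). A call has 1 to 12 rows; each row shifts and turns the commanded pose from where the row before left it, along the tool's axes as they then stand; what a row does not reach is not made up. A row lasts 1/12 s, in which the tool goes at most 41.7 mm and 7.16 degrees, less where a joint would pass 70% of its speed; a pose out of reach is approached as far as the arm can. A call with a number of a shift or a turn outside -1 to 1 is refused whole. A call with a gripper value outside its range is refused whole. The fingers move at their own pace and stop on an object; the grip force is fixed at half the most. Time passes only in rows, so rows that do not move let the fingers close. It gives the time, the measured TCP pose, the force, the opening and the grip force at its end, in the units of the state.
- env.observe(): the state, without advancing time (a new reading comes with each control period).
- snapshot(name): name is "side" or "top"; returns a dict with "frame" (420x560x3 uint8, blue, green, red), "fov_y" (degrees; the focal length in pixels is half the picture's height over the tangent of half this angle, whatever the lens; pixels are square), "cx", "cy" (the principal point, pixels), "k1" (the pictures are not rectified: a ray, as slopes to the right and down, at radius r is drawn at 1 + k1 r^2 times it, then the intrinsics apply), "R" (3x3) and "t" (3): a world point X has camera coordinates R X + t. Camera axes: x right, y down, z forward; pixel columns grow to the right and rows downward; lengths in m; the calibration is good to about 2 mm. A picture is of the moment at which its call begins. There is no depth.
- env.job_done(): hands the job in; it is judged then, once.
The state is a dict: "time": time; "joint_positions": joint angles; "dq": joint speeds; "joint_efforts": joint torques, N m; "position": TCP position; "ee_rot": TCP orientation; "ft_force": force on the tool from outside, world axes, zero at the start; "wrist_torque": the same for the moment, N m; "grip_width": opening from 0.0 (shut) to 1.0 (fully open); "gripper_force": force on a finger pad.
Only numpy, scipy, OpenCV 4.12 (cv2) and the standard library are available. Lean on these libraries where they do the work, as an engineer would, in place of code of your own. Each camera call takes 0.05 s, during which the arm holds its last target. There are 200 camera calls.

TASK

Lay the large sharpening stone flat on the two rods of its holder, between the jaws, and let go of it. Then slide the loose jaw up from behind so that the stone is pressed end-on against the rubber-faced fixed jaw, and stay there pushing the jaw steadily with about 11 newtons (a good kilogram), never harder than 25, so that I can do up the locking knob: finish while still pushing, touching only the jaw and not the stone. Leave the knife and the little dressing stone where they lie.

Things in the scene. Friction and masses are not known exactly. Their poses are not given: they have to be found in the camera images.
- holder: Aluminium whetstone holder, fixed, 302 x 90 x 40 mm, crosswise to the robot. Origin: centre of its underside on the worktop; x along it (mm): low rear bar -152..-137 (top 21), loose jaw, fixed jaw 128..150 (64 wide, top 40); z up. Two 8 mm rods run lengthwise at y = -18 and 18, tops 20 above the worktop; the stone lies on them; nothing else in the gap between the jaws.
- stop_face (a point): Middle of the uncompressed rubber face of the fixed jaw, at x = 116 mm in the holder's frame, 31 mm above the worktop; the holder's axes. It stays still when the rubber gives. The rubber is 12 mm thick, 56 mm wide and reaches from 21 to 40 mm high.
- rubber_facing (a joint): How far the rubber on the fixed jaw is squeezed, in m: 0 free, at most 0.009. It pushes back with 3 N per mm, so 11 N squeezes it by 3.7 mm.
- jaw (a joint): How far the loose jaw is slid along the rods towards the fixed jaw, in m: 0 fully open, at most 0.075. The clear gap from its face to the free rubber face is 190 mm minus this; at the start 165 to 190 mm. It slides with about 1 N of drag and is not locked: the squeezed rubber pushes it back when nobody pushes.
- jaw_back (a point): Middle of the loose jaw's flat back, 31 mm above the worktop: push here towards the holder's +x (same axes). Jaw 25 mm thick lengthwise, 64 wide; its back reaches from the rods up to 40 mm high; two bushes round the rods stick out 4 mm behind it below 24 mm. 36 mm or more free behind it, then the low rear bar. Black star knob of its locking screw on the +y side, out to 54 mm from the middle.
- stone_mid (a point): Centre (half-way up) of the large sharpening stone: block 150 mm long (x), 50 wide (y), 25 thick (z up), grey upper half, pale lower half, 0.3 to 0.45 kg, flat on the worktop to the right of the holder at the start. On the rods its centre is 32.5 mm above the worktop. Slid along the rods it drags with 1 to 3 N.
- dressing_stone: Little dressing stone, pale block 70 x 26 x 20 mm on the worktop left of the holder; origin at the centre of its underside. To be left alone.
- knife: Cook's knife, 325 mm, flat on the worktop left of the holder; origin where handle and blade meet, x along the blade. To be left alone.

How it is judged:
On the way:
1. the large stone lies flat on the rods between the jaws, let go (z of stone_mid in the frame of holder between 0.029 and 0.036 m and y of stone_mid in the frame of holder between -0.012 and 0.012 m and x of stone_mid in the frame of holder between -0.01 and 0.05 m and angle between the x axis of stone_mid and the x axis of holder, either way round below 0.15 rad and contact force between each of the arm, the fingers and stone below 0.1 N), for 0.2 s.
At the end, for the whole second after the job is handed in: The robot still pushes the jaw (over 3 N), not touching the stone; the stone rests on the rods, within 12 mm of the middle line and 0.05 rad of square, pressed by the jaw against the fixed jaw's rubber with 5 to 17 N; knife and dressing stone within 20 mm of their places (z of stone_mid in the frame of holder between 0.029 and 0.036 m and y of stone_mid in the frame of holder between -0.012 and 0.012 m and angle between the x axis of stone_mid and the x axis of holder, either way round below 0.05 rad and contact force between stone and rubber_facing between 5 and 17 N and contact force between stone and jaw above 4 N and contact force between any of the fingers, the arm and jaw above 3 N and contact force between each of the arm, the fingers and stone below 0.2 N and linear speed of stone below 0.01 m/s and distance of each of knife, dressing_stone from where it was at the start of the episode below 0.02 m); the arm keeps its last pose, push and grip.
It fails at once if the stone is rammed against the rubber with more than 25 N (contact force between stone and rubber_facing above 25 N).
It fails at once if the knife is moved (distance of knife from where it was at the start of the episode above 0.02 m).
It fails at once if the dressing stone is moved (distance of dressing_stone from where it was at the start of the episode above 0.02 m).
It also fails if it takes over 45 s, if anything falls off the work surface, if the arm or the gripper's body presses on something with over 40 N, if the wrist force passes 120 N, or if a joint passes its speed limit or range.

## Working session

There is one attempt and no reset: what is moved stays moved. The work goes in short steps, Python scripts to look and compute and a tool call to move; the robot and the scene stay as the last step left them, time stands still between calls to the robot, and variables do not carry over. Pictures are saved under pics/ and viewed, at most 10 in all, crops included, and the job is handed in when it is done.

Besides the shell and the picture viewer there is one more tool, called after "Call:" by a JSON object that holds its "fn" and its "kwargs", one argument or row to a line. arm_command: Moves the arm, as the interface text tells. Scaled input: -1 to 1 covers 100 mm each way for a shift and 30 degrees each way for a turn. Its arguments: {"type":"object","properties":{"moves":{"type":"array"}},"required":["moves"]}

```bash
mkdir -p pics; cat > h.py <<'E'
import numpy as np, cv2
from workcell import env, snapshot
def K(s):
    f=s["frame"].shape[0]/2/np.tan(np.radians(s["fov_y"])/2)
    return f
def ray(s,u,v):
    f=K(s); d=np.array([(u-s["cx"])/f,(v-s["cy"])/f]); p=d.copy()
    for _ in range(30): p=d/(1+s["k1"]*(p@p))
    R=np.array(s["R"]);t=np.array(s["t"])
    return -R.T@t, R.T@np.array([p[0],p[1],1])
def onz(s,u,v,z):
    c,d=ray(s,u,v); return c+d*(z-c[2])/d[2]
def proj(s,X):
    q=np.array(s["R"])@X+np.array(s["t"]); p=q[:2]/q[2]; p=p*(1+s["k1"]*(p@p))
    return K(s)*p+[s["cx"],s["cy"]]
E
python3 - <<'E'
from h import *
for n in("side","top"):
    s=snapshot(n); cv2.imwrite(f"pics/{n}0.png",s["frame"]); print(n,K(s),s["cx"],s["cy"],s["k1"],-np.array(s["R"]).T@s["t"])
o=env.observe(); print(o, env.nose_length)
E
```

```text
side 501.96927453864214 275.13460517144557 217.30404699245935 -0.05201450982221343 [ 0.06008962 -1.2431964   0.84687154]
top 449.96671681538874 284.6705529080459 205.61085042742414 -0.042236591482891196 [0.27129242 0.04871556 1.28486645]
{'time': 0.1, 'joint_positions': array([ 1.0251848 ,  0.57644155,  0.02484069,  1.43779773, -0.01499351,
        1.12899795, -0.05647464]), 'dq': array([-1.96652059e-03, -4.45971031e-03, -2.26676498e-05, -2.30896238e-03,
       -1.78468718e-04,  1.88816202e-03, -8.15846712e-04]), 'joint_efforts': array([ 5.45056304e-03, -7.67300391e+01,  2.25800894e+00, -2.86606407e+01,
        1.59513310e-02,  8.60736676e-03, -1.01176744e-05]), 'position': array([ 0.30060045, -0.60394688,  0.23854236]), 'ee_rot': array([-3.14013456e+00,  7.62849656e-05,  4.61878168e-01]), 'ft_force': array([ 0.33457418, -0.71759352,  0.07440106]), 'wrist_torque': array([ 0.03945437,  0.0066415 , -0.01498543]), 'gripper_force': 0.0, 'grip_width': 0.9976732669800161} 0.008
```

View pics/top0.png

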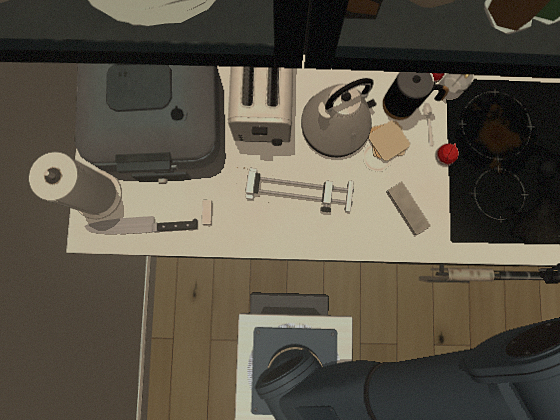

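View pics/side0.png

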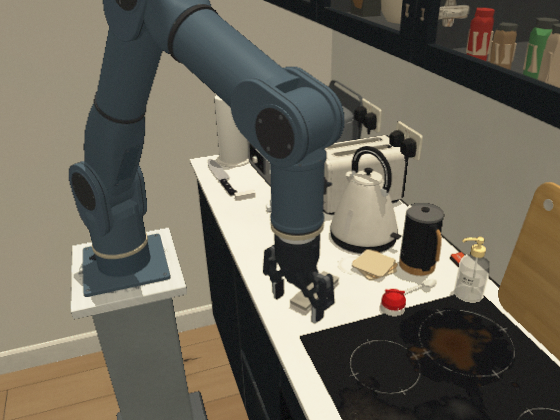

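The top view shows the holder from about (250,183) to (350,195), the stone near (408,208), and the knife and dressing stone on the left at (150–210, 215). I'll zoom in on the holder and stone.

```bash
python3 - <<'E'
import cv2
f=cv2.imread("pics/top0.png")[155:245,235:440]
cv2.imwrite("pics/c0.png",cv2.resize(f,None,fx=3.9,fy=3.9,interpolation=cv2.INTER_CUBIC))
E
```

```text
(no output)
```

View pics/c0.png

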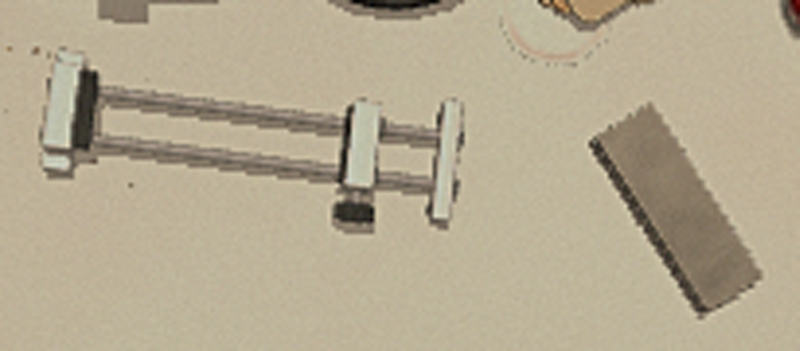

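The crop shows the fixed jaw with black rubber at left (rubber face ~(95,111)). The loose jaw is at (362,143) with its knob below, the rear bar is at (446,161), and the stone's top face has corners near (650,103), (762,275), (706,308), (597,140).

```bash
python3 - <<'E'
from h import *
s=snapshot("top")
P=lambda x,y,z: onz(s,(x+.5)/3.9+234.5,(y+.5)/3.9+154.5,z)
rub=(P(99,71,.04)+P(92,150,.04))/2
bar=np.mean([P(442,100,.021),P(463,101,.021),P(450,223,.021),P(430,221,.021)],0)
d=(rub-bar)[:2]; L=np.hypot(*d); ux=d/L; uy=np.array([-ux[1],ux[0]])
print("len",L,"(.2605) yaw",np.degrees(np.arctan2(*ux[::-1])))
mid=(rub[:2]+bar[:2])/2; org=mid+ux*(144.5-116)/2000
print("org",org,"ux",ux)
H=lambda p:((p[:2]-org)@ux*1e3,(p[:2]-org)@uy*1e3)
for n,q in dict(jback_up=(381,101),jback_dn=(374,187),jface_up=(354,101),jface_dn=(346,187)).items(): print(n,H(P(*q,.04)))
for q in((82,70),(76,148),(58,55),(47,150)): print("fix",H(P(*q,.04)))
c=[P(*q,.025) for q in((650,103),(762,275),(706,308),(597,140))]
# refine stone by colour mask on the top face
f=s["frame"]; hsv=cv2.cvtColor(f,cv2.COLOR_BGR2HSV)
print(f[208,408],f[230,380])
m=((abs(f.astype(int)-f[208,408]).max(2)<28)*255).astype(np.uint8); m[:,:380]=0;m[:178]=0;m[240:]=0;m[:,435:]=0
k=max(cv2.findContours(m,0,1)[0],key=cv2.contourArea)
r=cv2.minAreaRect(k); print(r)
c2=[onz(s,*q,.025) for q in cv2.boxPoints(r)]
for C in(c,c2):
    C=np.array(C); print("stone",C.mean(0),[np.linalg.norm(C[i]-C[i-1]) for i in range(4)],[np.degrees(np.arctan2(*(C[i]-C[i-1])[1::-1])) for i in range(4)])
E
```

```text
len 0.2581233013081228 (.2605) yaw 84.07829238041911
org [ 0.50171023 -0.00210616] ux [0.10316939 0.9946638 ]
jback_up (np.float64(-88.97544788486925), np.float64(-33.982789651889696))
jback_dn (np.float64(-91.13808046527342), np.float64(29.24252937020414))
jface_up (np.float64(-69.56216200989464), np.float64(-31.400171401509308))
jface_dn (np.float64(-71.15277375700514), np.float64(31.880489748998013))
fix (np.float64(128.59375250075593), np.float64(-28.19290576791085))
fix (np.float64(124.9385517402057), np.float64(29.13588266075427))
fix (np.float64(147.37809484559278), np.float64(-36.915045993496335))
fix (np.float64(145.40560445618502), np.float64(33.31005747643459))
[ 97 116 132] [157 182 191]
((409.109375, 207.5351104736328), (54.422306060791016, 17.86549949645996), 55.66978454589844)
stone [ 0.4577621  -0.31438783  0.025     ] [np.float64(0.048867135195382966), np.float64(0.14879701864495), np.float64(0.0484977793631099), np.float64(0.14459601627216412)] [np.float64(-53.90382584277668), np.float64(-147.13539299618515), np.float64(121.15529731786143), np.float64(32.988723780757056)]
stone [ 0.4579424  -0.31564921  0.025     ] [np.float64(0.15315955682915297), np.float64(0.05267117547545463), np.float64(0.1538486577498437), np.float64(0.052034183615844554)] [np.float64(34.39572405199148), np.float64(-54.45946089288914), np.float64(-145.83806293093897), np.float64(124.79710864348452)]
```

```bash
cat > d.py <<'E'
import sys
from h import *
from scipy.spatial.transform import Rotation as Ro
x,y,z,yaw=map(float,sys.argv[1:5])
o=env.observe(); R=Ro.from_euler("xyz",o["ee_rot"])
T=Ro.from_euler("xyz",[np.pi,0,np.radians(yaw)])
e=np.array([x,y,z])-o["position"]
print("t",o["time"],"pos",o["position"].round(4),"rpy",np.degrees(o["ee_rot"]).round(2))
print("shift (x100mm)",(R.inv().apply(e)*10).round(3),"turn(/30)",np.degrees((R.inv()*T).as_rotvec()).round(2)/30, "shift after turn",(T.inv().apply(e)*10).round(3), "F",o["ft_force"].round(2),"grip",o["grip_width"],o["gripper_force"])
E
python3 d.py .458 -.315 .12 34.3
```

```text
t 0.15 pos [ 0.3006 -0.604   0.2386] rpy [-179.92    0.     26.46]
shift (x100mm) [ 2.697 -1.884  1.189] turn(/30) [-0.00266667 -0.         -0.26133333] shift after turn [ 2.929 -1.5    1.186] F [ 0.01 -0.18 -0.25] grip 0.9985202438276068 0.0
```

Call:
{"fn": "arm_command", "kwargs": {
  "moves": [
    {"az": -0.13,"grip": 1},
    {"az": -0.13,"grip": 1},
    {"dx": 0.293,"dy": -0.15,"dz": 0.1186},
    {"dx": 0.293,"dy": -0.15,"dz": 0.1186},
    {"dx": 0.293,"dy": -0.15,"dz": 0.1186},
    {"dx": 0.293,"dy": -0.15,"dz": 0.1186},
    {"dx": 0.293,"dy": -0.15,"dz": 0.1186},
    {"dx": 0.293,"dy": -0.15,"dz": 0.1186},
    {"dx": 0.293,"dy": -0.15,"dz": 0.1186},
    {"dx": 0.293,"dy": -0.15,"dz": 0.1186},
    {"dx": 0.293,"dy": -0.15,"dz": 0.1186},
    {"dx": 0.293,"dy": -0.15,"dz": 0.1186}
  ]
}}

```text
$.moves[0]: bad value
```

Call:
{"fn": "arm_command", "kwargs": {
  "moves": [
    {"dx": 0},
    {"dx": 0},
    {"dx": 0}
  ]
}}

```text
$.moves[0]: bad value
```

```bash
python3 d.py .458 -.315 .011 34.3; python3 - <<'E'
from h import *
s=snapshot("side"); cv2.imwrite("pics/s1.png",cv2.resize(s["frame"][150:370,180:460],None,fx=2.7,fy=2.7))
E
```

```text
t 0.15 pos [ 0.3006 -0.604   0.2386] rpy [-179.92    0.     26.46]
shift (x100mm) [ 2.697 -1.883  2.279] turn(/30) [-0.00266667 -0.         -0.26133333] shift after turn [ 2.929 -1.5    2.276] F [ 0.01 -0.18 -0.25] grip 0.9985202438276068 0.0
```

View pics/s1.png

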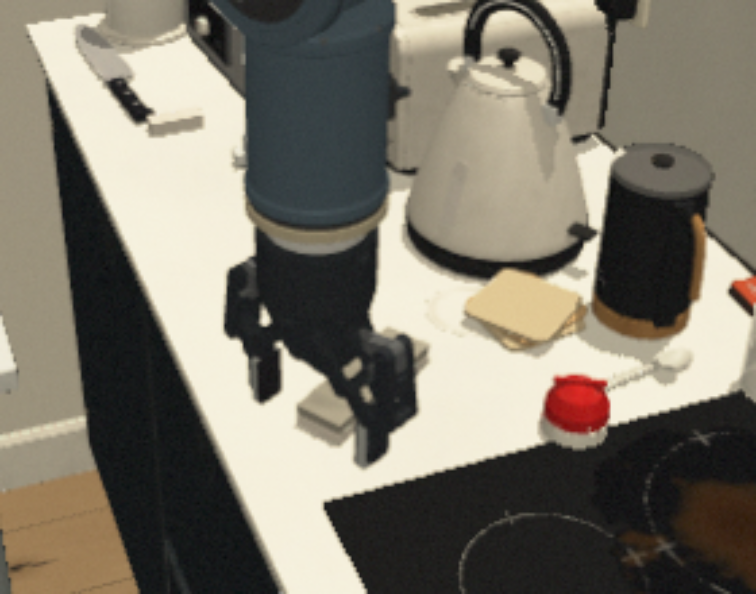

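The move calls were refused, probably because every row needs all its keys, so the picture still shows the arm at the start. The stone is at about (365,385), behind the fingers.

Call:
{"fn": "arm_command", "kwargs": {
  "moves": [
    {"dx": 0,"dy": 0,"dz": 0,"ax": 0,"ay": 0,"az": -0.13,"grip": 1},
    {"dx": 0,"dy": 0,"dz": 0,"ax": 0,"ay": 0,"az": -0.13,"grip": 1},
    {"dx": 0.293,"dy": -0.15,"dz": 0.119,"ax": 0,"ay": 0,"az": 0,"grip": 1},
    {"dx": 0.293,"dy": -0.15,"dz": 0.119,"ax": 0,"ay": 0,"az": 0,"grip": 1},
    {"dx": 0.293,"dy": -0.15,"dz": 0.119,"ax": 0,"ay": 0,"az": 0,"grip": 1},
    {"dx": 0.293,"dy": -0.15,"dz": 0.119,"ax": 0,"ay": 0,"az": 0,"grip": 1},
    {"dx": 0.293,"dy": -0.15,"dz": 0.119,"ax": 0,"ay": 0,"az": 0,"grip": 1},
    {"dx": 0.293,"dy": -0.15,"dz": 0.119,"ax": 0,"ay": 0,"az": 0,"grip": 1},
    {"dx": 0.293,"dy": -0.15,"dz": 0.119,"ax": 0,"ay": 0,"az": 0,"grip": 1},
    {"dx": 0.293,"dy": -0.15,"dz": 0.119,"ax": 0,"ay": 0,"az": 0,"grip": 1},
    {"dx": 0.293,"dy": -0.15,"dz": 0.119,"ax": 0,"ay": 0,"az": 0,"grip": 1},
    {"dx": 0.293,"dy": -0.15,"dz": 0.119,"ax": 0,"ay": 0,"az": 0,"grip": 1}
  ]
}}

```text
time: 1.2
position: [0.459, -0.314, 0.1198]
ee_rot: [3.141, -0.0, 0.598]
ft_force: [0.0, -1.0, 0.8]
grip_width: 0.999
gripper_force: 0.0
```

Call:
{"fn": "arm_command", "kwargs": {
  "moves": [
    {"dx": 0,"dy": 0,"dz": 0,"ax": 0,"ay": 0,"az": 0,"grip": 1},
    {"dx": 0,"dy": 0,"dz": 0,"ax": 0,"ay": 0,"az": 0,"grip": 1},
    {"dx": 0,"dy": 0,"dz": 0,"ax": 0,"ay": 0,"az": 0,"grip": 1}
  ]
}}

```text
time: 1.45
position: [0.4583, -0.3158, 0.1203]
ee_rot: [3.142, 0.001, 0.598]
ft_force: [0.3, -0.9, -0.5]
grip_width: 0.997
gripper_force: 0.0
```

```bash
python3 d.py .458 -.315 .011 34.3; python3 - <<'E'
from h import *
s=snapshot("side"); cv2.imwrite("pics/s2.png",cv2.resize(s["frame"][100:370,180:460],None,fx=2.2,fy=2.2))
E
```

```text
t 1.45 pos [ 0.4583 -0.3158  0.1203] rpy [1.800e+02 3.000e-02 3.427e+01]
shift (x100mm) [ 0.002 -0.008  1.093] turn(/30) [ 0.     0.001 -0.001] shift after turn [ 0.002 -0.008  1.093] F [ 0.25 -0.91 -0.49] grip 0.9972664690210419 0.0
```

View pics/s2.png

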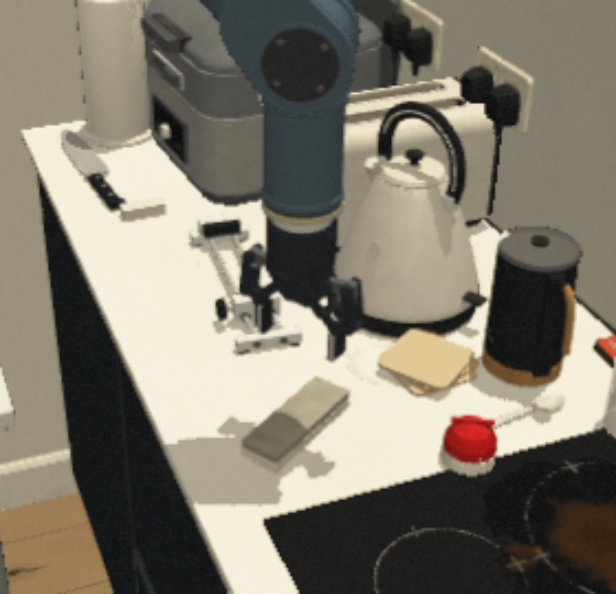

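The side view shows the open gripper above and behind the stone (stone top face ~(297,418) in the crop), with the holder clear at (195–300, 225–345). I'll cross-check the stone and holder positions from this view.

```bash
python3 - <<'E'
from h import *
s=snapshot("side")
P=lambda x,y,z: onz(s,(x+.5)/2.2+179.5,(y+.5)/2.2+99.5,z)[:2].round(4)
print("stone",[P(*q,.025) for q in((243,443),(320,377),(350,395),(275,460))])
print("bar top ends",P(234,345,.021),P(300,334,.021),"front jaw",P(192,228,.04),P(240,221,.04))
f=cv2.imread("pics/s2.png")
org=np.array([.5017,-.0021]);
for a in(84,85.5):
  u=np.array([np.cos(np.radians(a)),np.sin(np.radians(a))]);v=np.array([-u[1],u[0]])
  print(a,[((proj(s,np.array([*(org+x*u+y*v),z]))-[180,100])*2.2).round(0) for x,y,z in((-152,45,.021),(-152,-45,.021),(116,28,.04),(116,-28,.04))] if 0 else [((proj(s,np.array([*(org+x/1e3*u+y/1e3*v),z]))-[180,100])*2.2).round(0) for x,y,z in((-152,45,.021),(-152,-45,.021),(116,28,.04),(116,-28,.04))])
E
```

```text
stone [array([ 0.3823, -0.3431]), array([ 0.5121, -0.261 ]), array([ 0.5315, -0.3057]), array([ 0.4057, -0.3821])]
bar top ends [ 0.4381 -0.1563] [ 0.5264 -0.1632] front jaw [0.4708 0.1194] [0.5444 0.114 ]
84 [array([234., 341.]), array([301., 331.]), array([202., 227.]), array([239., 222.])]
85.5 [array([237., 341.]), array([303., 330.]), array([200., 227.]), array([236., 222.])]
```

Call:
{"fn": "arm_command", "kwargs": {
  "moves": [
    {"dx": 0,"dy": -0.008,"dz": 0.25,"ax": 0,"ay": 0,"az": 0,"grip": 1},
    {"dx": 0,"dy": 0,"dz": 0.25,"ax": 0,"ay": 0,"az": 0,"grip": 1},
    {"dx": 0,"dy": 0,"dz": 0.2,"ax": 0,"ay": 0,"az": 0,"grip": 1},
    {"dx": 0,"dy": 0,"dz": 0.1,"ax": 0,"ay": 0,"az": 0,"grip": 1},
    {"dx": 0,"dy": 0,"dz": 0.1,"ax": 0,"ay": 0,"az": 0,"grip": 1},
    {"dx": 0,"dy": 0,"dz": 0,"ax": 0,"ay": 0,"az": 0,"grip": 1},
    {"dx": 0,"dy": 0,"dz": 0,"ax": 0,"ay": 0,"az": 0,"grip": 1}
  ]
}}

```text
time: 2.13
position: [0.458, -0.3153, 0.0306]
ee_rot: [3.141, 0.0, 0.597]
ft_force: [0.4, 0.3, 0.8]
grip_width: 0.999
gripper_force: 0.0
```

Call:
{"fn": "arm_command", "kwargs": {
  "moves": [
    {"dx": 0,"dy": 0,"dz": 0.1,"ax": 0,"ay": 0,"az": 0,"grip": 1},
    {"dx": 0,"dy": 0,"dz": 0.08,"ax": 0,"ay": 0,"az": 0,"grip": 1},
    {"dx": 0,"dy": 0,"dz": 0,"ax": 0,"ay": 0,"az": 0,"grip": 1},
    {"dx": 0,"dy": 0,"dz": 0,"ax": 0,"ay": 0,"az": 0,"grip": 1}
  ]
}}

```text
time: 2.47
position: [0.4578, -0.3145, 0.012]
ee_rot: [-3.141, 0.0, 0.598]
ft_force: [0.1, 0.3, -0.5]
grip_width: 0.998
gripper_force: 0.0
```

Call:
{"fn": "arm_command", "kwargs": {
  "moves": [
    {"dx": 0,"dy": 0,"dz": 0,"ax": 0,"ay": 0,"az": 0,"grip": 0.45},
    {"dx": 0,"dy": 0,"dz": 0,"ax": 0,"ay": 0,"az": 0,"grip": 0.3},
    {"dx": 0,"dy": 0,"dz": 0,"ax": 0,"ay": 0,"az": 0,"grip": 0},
    {"dx": 0,"dy": 0,"dz": 0,"ax": 0,"ay": 0,"az": 0,"grip": 0},
    {"dx": 0,"dy": 0,"dz": 0,"ax": 0,"ay": 0,"az": 0,"grip": 0},
    {"dx": 0,"dy": 0,"dz": 0,"ax": 0,"ay": 0,"az": 0,"grip": 0},
    {"dx": 0,"dy": 0,"dz": 0,"ax": 0,"ay": 0,"az": 0,"grip": 0},
    {"dx": 0,"dy": 0,"dz": 0,"ax": 0,"ay": 0,"az": 0,"grip": 0}
  ]
}}

```text
time: 3.13
position: [0.4583, -0.315, 0.013]
ee_rot: [3.141, -0.0, 0.598]
ft_force: [-1.8, 0.5, 6.4]
grip_width: 0.57
gripper_force: 62.2
```

Call:
{"fn": "arm_command", "kwargs": {
  "moves": [
    {"dx": 0,"dy": 0,"dz": -0.1,"ax": 0,"ay": 0,"az": 0,"grip": 0},
    {"dx": 0,"dy": 0,"dz": -0.2,"ax": 0,"ay": 0,"az": 0,"grip": 0},
    {"dx": 0,"dy": 0,"dz": -0.2,"ax": 0,"ay": 0,"az": 0,"grip": 0},
    {"dx": 0,"dy": 0,"dz": -0.2,"ax": 0,"ay": 0,"az": 0,"grip": 0},
    {"dx": 0,"dy": 0,"dz": -0.2,"ax": 0,"ay": 0,"az": 0,"grip": 0},
    {"dx": 0,"dy": 0,"dz": -0.1,"ax": 0,"ay": 0,"az": 0,"grip": 0},
    {"dx": 0,"dy": 0,"dz": 0,"ax": 0,"ay": 0,"az": 0,"grip": 0}
  ]
}}

```text
time: 3.72
position: [0.4589, -0.3153, 0.1146]
ee_rot: [3.138, -0.002, 0.598]
ft_force: [0.6, -0.1, -3.3]
grip_width: 0.568
gripper_force: 63.6
```

Call:
{"fn": "arm_command", "kwargs": {
  "moves": [
    {"dx": 0,"dy": 0,"dz": 0,"ax": 0,"ay": 0,"az": -0.167,"grip": 0},
    {"dx": 0,"dy": 0,"dz": 0,"ax": 0,"ay": 0,"az": -0.167,"grip": 0},
    {"dx": 0,"dy": 0,"dz": 0,"ax": 0,"ay": 0,"az": -0.167,"grip": 0},
    {"dx": 0,"dy": 0,"dz": 0,"ax": 0,"ay": 0,"az": -0.167,"grip": 0},
    {"dx": 0,"dy": 0,"dz": 0,"ax": 0,"ay": 0,"az": -0.167,"grip": 0},
    {"dx": 0,"dy": 0,"dz": 0,"ax": 0,"ay": 0,"az": -0.167,"grip": 0},
    {"dx": 0,"dy": 0,"dz": 0,"ax": 0,"ay": 0,"az": -0.167,"grip": 0},
    {"dx": 0,"dy": 0,"dz": 0,"ax": 0,"ay": 0,"az": -0.167,"grip": 0},
    {"dx": 0,"dy": 0,"dz": 0,"ax": 0,"ay": 0,"az": -0.167,"grip": 0},
    {"dx": 0,"dy": 0,"dz": 0,"ax": 0,"ay": 0,"az": -0.167,"grip": 0},
    {"dx": 0,"dy": 0,"dz": 0,"ax": 0,"ay": 0,"az": 0,"grip": 0},
    {"dx": 0,"dy": 0,"dz": 0,"ax": 0,"ay": 0,"az": 0,"grip": 0}
  ]
}}

```text
time: 4.72
position: [0.4574, -0.3145, 0.1113]
ee_rot: [-3.14, -0.001, 1.47]
ft_force: [0.1, -0.4, -3.5]
grip_width: 0.573
gripper_force: 63.4
```

```bash
python3 d.py .5044 .0235 .113 84.3
```

```text
t 4.7167 pos [ 0.4574 -0.3145  0.1113] rpy [-1.7992e+02 -7.0000e-02  8.4200e+01]
shift (x100mm) [ 3.41   0.126 -0.013] turn(/30) [-0.00266667 -0.00233333 -0.00333333] shift after turn [ 3.41   0.132 -0.017] F [ 0.07 -0.45 -3.53] grip 0.5727859176831979 63.445937633514404
```

Call:
{"fn": "arm_command", "kwargs": {
  "moves": [
    {"dx": 0.2,"dy": 0.012,"dz": 0,"ax": 0,"ay": 0,"az": 0,"grip": 0},
    {"dx": 0.31,"dy": 0.012,"dz": 0,"ax": 0,"ay": 0,"az": 0,"grip": 0},
    {"dx": 0.35,"dy": 0.012,"dz": 0,"ax": 0,"ay": 0,"az": 0,"grip": 0},
    {"dx": 0.35,"dy": 0.012,"dz": 0,"ax": 0,"ay": 0,"az": 0,"grip": 0},
    {"dx": 0.35,"dy": 0.012,"dz": 0,"ax": 0,"ay": 0,"az": 0,"grip": 0},
    {"dx": 0.35,"dy": 0.012,"dz": 0,"ax": 0,"ay": 0,"az": 0,"grip": 0},
    {"dx": 0.35,"dy": 0.012,"dz": 0,"ax": 0,"ay": 0,"az": 0,"grip": 0},
    {"dx": 0.35,"dy": 0.012,"dz": 0,"ax": 0,"ay": 0,"az": 0,"grip": 0},
    {"dx": 0.35,"dy": 0.012,"dz": 0,"ax": 0,"ay": 0,"az": 0,"grip": 0},
    {"dx": 0.3,"dy": 0.012,"dz": 0,"ax": 0,"ay": 0,"az": 0,"grip": 0},
    {"dx": 0.15,"dy": 0.01,"dz": 0,"ax": 0,"ay": 0,"az": 0,"grip": 0},
    {"dx": 0,"dy": 0,"dz": 0,"ax": 0,"ay": 0,"az": 0,"grip": 0}
  ]
}}

```text
time: 5.72
position: [0.505, 0.0285, 0.1122]
ee_rot: [3.141, -0.003, 1.476]
ft_force: [-0.1, -0.1, -3.8]
grip_width: 0.569
gripper_force: 63.5
```

Call:
{"fn": "arm_command", "kwargs": {
  "moves": [
    {"dx": 0,"dy": 0,"dz": 0,"ax": 0,"ay": 0,"az": 0,"grip": 0},
    {"dx": 0,"dy": 0,"dz": 0,"ax": 0,"ay": 0,"az": 0,"grip": 0}
  ]
}}

```text
time: 5.88
position: [0.5041, 0.0226, 0.1119]
ee_rot: [-3.141, 0.001, 1.47]
ft_force: [0.8, -0.1, -5.2]
grip_width: 0.571
gripper_force: 63.4
```

```bash
python3 d.py .5044 .0235 .033 84.3; python3 - <<'E'
from h import *
s=snapshot("side"); a=cv2.resize(s["frame"][90:270,220:400],(540,540),interpolation=cv2.INTER_CUBIC)
t=snapshot("top")["frame"][150:240,230:370]; t=cv2.resize(t,None,fx=1.8,fy=1.8)
b=np.zeros((540,t.shape[1],3),np.uint8); b[:t.shape[0]]=t
cv2.imwrite("pics/s3.png",np.hstack([a,b]))
E
```

```text
t 5.8833 pos [0.5041 0.0226 0.1119] rpy [-1.7995e+02  5.0000e-02  8.4240e+01]
shift (x100mm) [0.01  0.003 0.789] turn(/30) [-0.00166667  0.00166667 -0.002     ] shift after turn [0.009 0.002 0.789] F [ 0.77 -0.14 -5.24] grip 0.5707150278254292 63.445411920547485
```

View pics/s3.png

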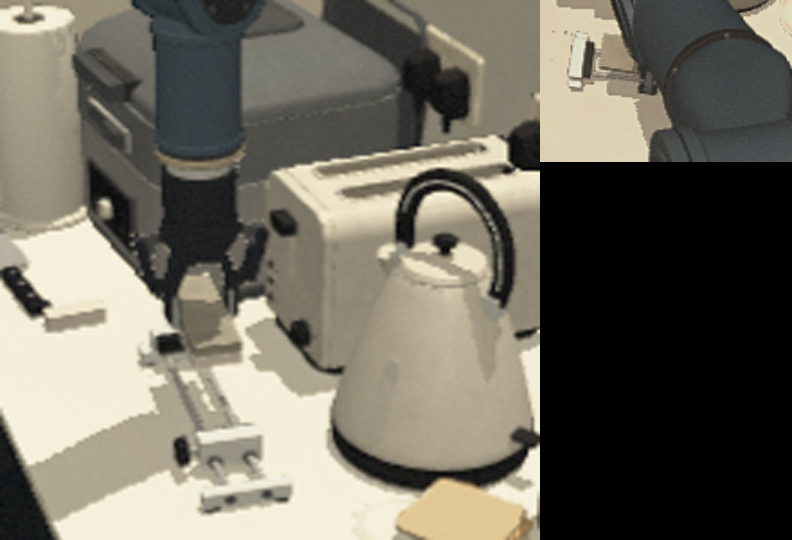

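The side view shows the stone held level above the holder, near end at crop (190–242, 347). The loose jaw is at (197–262, 430–450), the rear bar at (202–291, 490), and the rods are free. I'll check how the stone sits over the holder.

```bash
python3 - <<'E'
from h import *
s=snapshot("side")
P=lambda x,y,z: onz(s,(x+.5)/3+219.5,(y+.5)/3+89.5,z)
org=np.array([.5017,-.0021]); a=np.radians(84.3);u=np.array([np.cos(a),np.sin(a)]);v=np.array([-u[1],u[0]])
H=lambda p:(((p[:2]-org)@u*1e3).round(1),((p[:2]-org)@v*1e3).round(1))
print("stone near end top",H(P(190,352,.124)),H(P(242,343,.124)),"expect x -50, y 25/-25")
print("jaw top back (top edge of back face)",H(P(200,455,.04)),H(P(262,446,.04)),"front",H(P(195,433,.04)),H(P(258,425,.04)))
print("bar rear top",H(P(202,497,.021)),H(P(291,484,.021)), "expect -152")
print("rubber",H(P(157,350,.04)),H(P(183,347,.04)))
# stone pixel far left corner from top view
E
```

```text
stone near end top (np.float64(-60.4), np.float64(31.2)) (np.float64(-56.6), np.float64(-21.5)) expect x -50, y 25/-25
jaw top back (top edge of back face) (np.float64(-113.0), np.float64(35.4)) (np.float64(-113.3), np.float64(-26.3)) front (np.float64(-74.3), np.float64(30.8)) (np.float64(-76.3), np.float64(-32.8))
bar rear top (np.float64(-154.7), np.float64(44.0)) (np.float64(-155.7), np.float64(-43.0)) expect -152
rubber (np.float64(94.7), np.float64(31.3)) (np.float64(93.7), np.float64(2.8))
```

Call:
{"fn": "arm_command", "kwargs": {
  "moves": [
    {"dx": 0.04,"dy": 0.02,"dz": 0,"ax": 0,"ay": 0,"az": 0,"grip": 0},
    {"dx": 0,"dy": 0,"dz": 0.15,"ax": 0,"ay": 0,"az": 0,"grip": 0},
    {"dx": 0,"dy": 0,"dz": 0.2,"ax": 0,"ay": 0,"az": 0,"grip": 0},
    {"dx": 0,"dy": 0,"dz": 0.15,"ax": 0,"ay": 0,"az": 0,"grip": 0},
    {"dx": 0,"dy": 0,"dz": 0.1,"ax": 0,"ay": 0,"az": 0,"grip": 0},
    {"dx": 0,"dy": 0,"dz": 0.07,"ax": 0,"ay": 0,"az": 0,"grip": 0},
    {"dx": 0,"dy": 0,"dz": 0.04,"ax": 0,"ay": 0,"az": 0,"grip": 0},
    {"dx": 0,"dy": 0,"dz": 0.03,"ax": 0,"ay": 0,"az": 0,"grip": 0},
    {"dx": 0,"dy": 0,"dz": 0,"ax": 0,"ay": 0,"az": 0,"grip": 0},
    {"dx": 0,"dy": 0,"dz": 0,"ax": 0,"ay": 0,"az": 0,"grip": 0},
    {"dx": 0,"dy": 0,"dz": 0,"ax": 0,"ay": 0,"az": 0,"grip": 0}
  ]
}}

```text
time: 6.95
position: [0.5072, 0.0272, 0.0388]
ee_rot: [3.141, -0.0, 1.472]
ft_force: [0.4, 0.0, -3.6]
grip_width: 0.571
gripper_force: 63.4
```

Call:
{"fn": "arm_command", "kwargs": {
  "moves": [
    {"dx": 0,"dy": 0,"dz": 0.02,"ax": 0,"ay": 0,"az": 0,"grip": 0},
    {"dx": 0,"dy": 0,"dz": 0.01,"ax": 0,"ay": 0,"az": 0,"grip": 0},
    {"dx": 0,"dy": 0,"dz": 0,"ax": 0,"ay": 0,"az": 0,"grip": 0},
    {"dx": 0,"dy": 0,"dz": 0,"ax": 0,"ay": 0,"az": 0,"grip": 0}
  ]
}}

```text
time: 7.28
position: [0.5069, 0.0271, 0.0353]
ee_rot: [3.142, -0.0, 1.472]
ft_force: [0.3, -0.2, -3.2]
grip_width: 0.575
gripper_force: 63.4
```

Call:
{"fn": "arm_command", "kwargs": {
  "moves": [
    {"dx": 0,"dy": 0,"dz": 0.01,"ax": 0,"ay": 0,"az": 0,"grip": 0},
    {"dx": 0,"dy": 0,"dz": 0.01,"ax": 0,"ay": 0,"az": 0,"grip": 0},
    {"dx": 0,"dy": 0,"dz": 0,"ax": 0,"ay": 0,"az": 0,"grip": 0},
    {"dx": 0,"dy": 0,"dz": 0,"ax": 0,"ay": 0,"az": 0,"grip": 0}
  ]
}}

```text
time: 7.62
position: [0.5069, 0.0271, 0.0332]
ee_rot: [-3.141, 0.0, 1.472]
ft_force: [0.4, -0.3, -3.2]
grip_width: 0.565
gripper_force: 63.5
```

Call:
{"fn": "arm_command", "kwargs": {
  "moves": [
    {"dx": 0,"dy": 0,"dz": 0.01,"ax": 0,"ay": 0,"az": 0,"grip": 0},
    {"dx": 0,"dy": 0,"dz": 0,"ax": 0,"ay": 0,"az": 0,"grip": 0},
    {"dx": 0,"dy": 0,"dz": 0,"ax": 0,"ay": 0,"az": 0,"grip": 0}
  ]
}}

```text
time: 7.87
position: [0.5069, 0.0271, 0.033]
ee_rot: [3.141, 0.0, 1.472]
ft_force: [-2.9, -0.2, 8.8]
grip_width: 0.567
gripper_force: 64.9
```

Call:
{"fn": "arm_command", "kwargs": {
  "moves": [
    {"dx": 0,"dy": 0,"dz": -0.005,"ax": 0,"ay": 0,"az": 0,"grip": 0.65},
    {"dx": 0,"dy": 0,"dz": 0,"ax": 0,"ay": 0,"az": 0,"grip": 0.75},
    {"dx": 0,"dy": 0,"dz": 0,"ax": 0,"ay": 0,"az": 0,"grip": 0.85},
    {"dx": 0,"dy": 0,"dz": 0,"ax": 0,"ay": 0,"az": 0,"grip": 0.95},
    {"dx": 0,"dy": 0,"dz": 0,"ax": 0,"ay": 0,"az": 0,"grip": 1},
    {"dx": 0,"dy": 0,"dz": 0,"ax": 0,"ay": 0,"az": 0,"grip": 1},
    {"dx": 0,"dy": 0,"dz": 0,"ax": 0,"ay": 0,"az": 0,"grip": 1}
  ]
}}

```text
time: 8.45
position: [0.5069, 0.0272, 0.0327]
ee_rot: [-3.142, -0.0, 1.472]
ft_force: [0.8, 0.7, -0.1]
grip_width: 1.0
gripper_force: 0.0
```

Call:
{"fn": "arm_command", "kwargs": {
  "moves": [
    {"dx": 0,"dy": 0,"dz": -0.1,"ax": 0,"ay": 0,"az": 0,"grip": 1},
    {"dx": 0,"dy": 0,"dz": -0.2,"ax": 0,"ay": 0,"az": 0,"grip": 1},
    {"dx": 0,"dy": 0,"dz": -0.3,"ax": 0,"ay": 0,"az": 0,"grip": 1},
    {"dx": 0,"dy": 0,"dz": -0.3,"ax": 0,"ay": 0,"az": 0,"grip": 1},
    {"dx": -0.3,"dy": 0,"dz": 0,"ax": 0,"ay": 0,"az": 0,"grip": 1},
    {"dx": -0.35,"dy": 0,"dz": 0,"ax": 0,"ay": 0,"az": 0,"grip": 0.5},
    {"dx": -0.35,"dy": 0,"dz": 0,"ax": 0,"ay": 0,"az": 0,"grip": 0},
    {"dx": -0.35,"dy": 0,"dz": 0,"ax": 0,"ay": 0,"az": 0,"grip": 0},
    {"dx": -0.35,"dy": 0,"dz": 0,"ax": 0,"ay": 0,"az": 0,"grip": 0},
    {"dx": -0.35,"dy": 0,"dz": 0,"ax": 0,"ay": 0,"az": 0,"grip": 0},
    {"dx": -0.3,"dy": 0,"dz": 0,"ax": 0,"ay": 0,"az": 0,"grip": 0},
    {"dx": 0,"dy": 0,"dz": 0,"ax": 0,"ay": 0,"az": 0,"grip": 0}
  ]
}}

```text
time: 9.45
position: [0.482, -0.214, 0.1233]
ee_rot: [-3.141, 0.003, 1.464]
ft_force: [0.0, -0.0, -0.1]
grip_width: 0.009
gripper_force: 0.0
```

```bash
python3 d.py .49 -.108 .036 84.3; python3 - <<'E'
from h import *
s=snapshot("side"); a=cv2.resize(s["frame"][170:270,240:340],(400,400),interpolation=cv2.INTER_CUBIC)
t=snapshot("top")["frame"][155:225,235:335]; t=cv2.resize(t,(400,280),interpolation=cv2.INTER_CUBIC)
b=np.zeros((400,400,3),np.uint8); b[:280]=t
cv2.imwrite("pics/s4.png",np.hstack([a,b]))
E
```

```text
t 9.45 pos [ 0.482  -0.214   0.1233] rpy [-179.99    0.2    83.87]
shift (x100mm) [ 1.066 -0.033  0.87 ] turn(/30) [-0.00033333  0.00666667 -0.01433333] shift after turn [ 1.063 -0.026  0.873] F [ 0.02 -0.03 -0.12] grip 0.008927776240431293 0.0
```

View pics/s4.png

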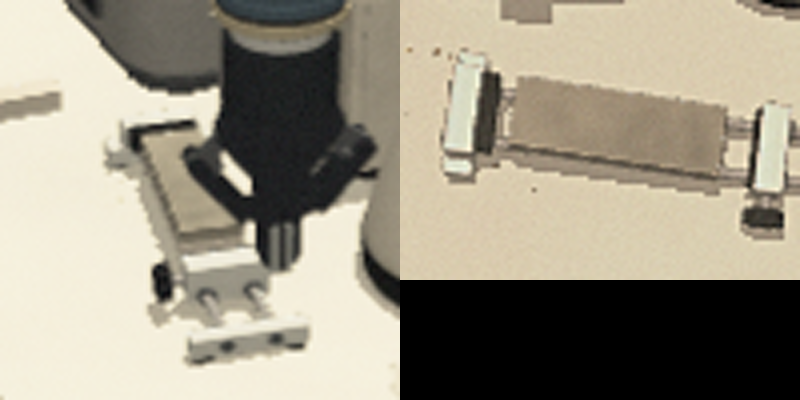

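The stone lies flat and straight on the rods: in the top view at right it spans (515–725, 77–175), clear of the rubber at 497 and the jaw at 757. The shut fingers are to the rear, so next I move behind the jaw.

```bash
python3 d.py .49 -.12 .06 84.3
```

```text
t 9.55 pos [ 0.4833 -0.208   0.1233] rpy [1.7999e+02 1.0000e-02 8.4180e+01]
shift (x100mm) [ 0.882 -0.023  0.633] turn(/30) [ 0.00033333  0.00033333 -0.004     ] shift after turn [ 0.882 -0.021  0.633] F [0.42 0.74 0.24] grip 0.0014616176736394657 0.0
```

Call:
{"fn": "arm_command", "kwargs": {
  "moves": [
    {"dx": 0,"dy": 0,"dz": 0,"ax": 0,"ay": 0,"az": 0,"grip": 0},
    {"dx": 0,"dy": 0,"dz": 0,"ax": 0,"ay": 0,"az": 0,"grip": 0},
    {"dx": 0,"dy": 0,"dz": 0,"ax": 0,"ay": 0,"az": 0,"grip": 0}
  ]
}}

```text
time: 9.8
position: [0.4841, -0.2053, 0.123]
ee_rot: [3.141, -0.0, 1.475]
ft_force: [-0.0, -0.5, -0.5]
grip_width: -0.004
gripper_force: 0.0
```

```bash
python3 d.py .49 -.12 .06 84.3
```

```text
t 9.8 pos [ 0.4841 -0.2053  0.123 ] rpy [ 1.7999e+02 -2.0000e-02  8.4490e+01]
shift (x100mm) [ 0.854 -0.024  0.631] turn(/30) [ 0.00033333 -0.00066667  0.00633333] shift after turn [ 0.855 -0.026  0.63 ] F [-0.04 -0.5  -0.48] grip -0.00393543876418387 0.0
```

Call:
{"fn": "arm_command", "kwargs": {
  "moves": [
    {"dx": 0.2,"dy": -0.01,"dz": 0,"ax": 0,"ay": 0,"az": 0,"grip": 0},
    {"dx": 0.25,"dy": -0.015,"dz": 0,"ax": 0,"ay": 0,"az": 0,"grip": 0},
    {"dx": 0.25,"dy": 0,"dz": 0,"ax": 0,"ay": 0,"az": 0,"grip": 0},
    {"dx": 0.15,"dy": 0,"dz": 0,"ax": 0,"ay": 0,"az": 0,"grip": 0},
    {"dx": 0,"dy": 0,"dz": 0,"ax": 0,"ay": 0,"az": 0,"grip": 0},
    {"dx": 0,"dy": 0,"dz": 0.2,"ax": 0,"ay": 0,"az": 0,"grip": 0},
    {"dx": 0,"dy": 0,"dz": 0.2,"ax": 0,"ay": 0,"az": 0,"grip": 0},
    {"dx": 0,"dy": 0,"dz": 0.2,"ax": 0,"ay": 0,"az": 0,"grip": 0},
    {"dx": 0,"dy": 0,"dz": 0,"ax": 0,"ay": 0,"az": 0,"grip": 0},
    {"dx": 0,"dy": 0,"dz": 0,"ax": 0,"ay": 0,"az": 0,"grip": 0}
  ]
}}

```text
time: 10.63
position: [0.4891, -0.1216, 0.0624]
ee_rot: [-3.139, -0.0, 1.473]
ft_force: [1.3, 0.0, -0.1]
grip_width: -0.003
gripper_force: 0.0
```

```bash
python3 d.py .49 -.12 .035 84.3;  python3 - <<'E'
from h import *
s=snapshot("side"); a=cv2.resize(s["frame"][170:270,240:340],(500,500),interpolation=cv2.INTER_CUBIC)
cv2.imwrite("pics/s5.png",a)
E
```

```text
t 10.6333 pos [ 0.4891 -0.1216  0.0624] rpy [-179.88   -0.     84.41]
shift (x100mm) [0.017 0.008 0.274] turn(/30) [-0.004      -0.          0.00366667] shift after turn [0.017 0.008 0.274] F [ 1.3   0.04 -0.06] grip -0.0032470715896358894 0.0
```

View pics/s5.png

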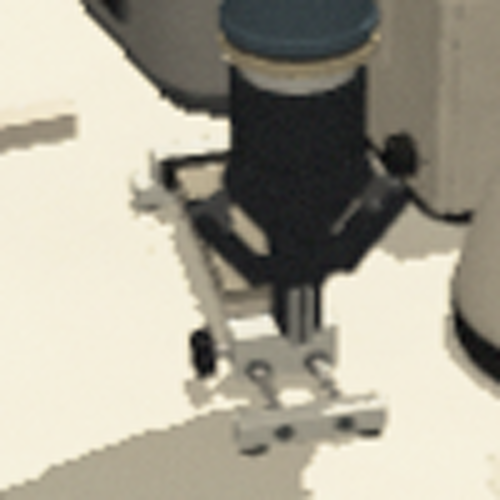

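The shut fingertips end at about (300,342) in the crop, close to the jaw's back upper edge (228–335, ~340), so I'll check the clearance numerically before lowering.

```bash
python3 - <<'E'
from h import *
s=snapshot("side"); o=env.observe(); p=o["position"]; a=np.radians(84.4);u=np.array([np.cos(a),np.sin(a),0]);v=np.array([-u[1],u[0],0])
C=lambda X:((proj(s,X)-[239.5,169.5])*5-.5).round(0)
tip=p-[0,0,.008]
for x,y in((-.011,-.01),(-.011,.01),(.011,0)): print("tip",x,y,C(tip+x*u+y*v))
org=np.array([.5017,-.0021,0])
for bx in(-.099,-.095,-.091): print("jaw back",bx,[C(org+bx*u+y*v+[0,0,z]) for y in(.032,-.032) for z in(.04,.024)])
print("bar",[C(org-.152*u+y*v+[0,0,.021]) for y in(.045,-.045)])
f=s["frame"]; g=cv2.cvtColor(f[225:260,280:312],cv2.COLOR_BGR2GRAY)
for r in range(35): print(225+r,g[r])
E
```

```text
tip -0.011 -0.01 [319. 342.]
tip -0.011 0.01 [285. 347.]
tip 0.011 0 [292. 324.]
jaw back -0.099 [array([234., 345.]), array([234., 368.]), array([340., 329.]), array([340., 352.])]
jaw back -0.095 [array([232., 341.]), array([232., 364.]), array([338., 326.]), array([338., 348.])]
jaw back -0.091 [array([230., 337.]), array([231., 360.]), array([336., 322.]), array([336., 345.])]
bar [array([235., 426.]), array([387., 403.])]
225 [165 152 113 107 134 159 156 149 115  56  37  36  33  34  30  29  29  30
  28  30  28  31  30  31  39 113 207 238 237 238 237 238]
226 [163 157 129  92 120 167 165 163 152 110  47  41  45  47  37  28  30  31
  31  29  31  44  50  26  78 186 237 238 237 238 238 237]
227 [164 158 133 104 124 162 162 156 145 118  87  74  82  90  59  29  29  31
  48  57  48  78  91  33 128 218 238 238 237 237 237 238]
228 [166 163 152 122 111  93  97  99 101 101 101 101  99  97  71  33  29  44
  88 110  77  94  99  46 129 218 237 237 238 237 237 237]
229 [165 165 158 136 110 100 100 102 106 107 109 108 111 105  79  29  29  51
  92 105  74  93 102  48 130 218 237 238 238 238 237
[... 3355 characters left out ...]
 140 105  64  58  91 138]
255 [164 166 168 166 165 165 151 138 166 163 160 156 152 150 146 126  90  80
 120 146 150 149 148 148 148 151 134  97  75  72 101 128]
256 [166 164 165 165 167 167 150 131 147 146 147 149 149 149 128  76  58  59
  93 135 148 149 147 146 149 147 145 144 132 126 133 116]
257 [165 163 165 166 166 163 150 131 147 147 146 146 149 146 135 100  77  84
 119 144 147 150 150 150 153 151 147 159 166 165 178 183]
258 [166 165 165 165 166 165 158 145 148 148 143 137 136 140 150 146 128 134
 151 147 147 159 167 176 191 191 183 177 191 191 219 239]
259 [166 166 166 166 164 165 165 155 136 129 119  90  71 113 158 166 167 165
 166 168 167 167 166 207 239 239 226 219 239 239 240 239]
```

The side calibration puts the jaw back about 14 mm ahead of the finger face, and the finger is laterally centred, so it is safe to lower.

Call:
{"fn": "arm_command", "kwargs": {
  "moves": [
    {"dx": 0,"dy": 0,"dz": 0.1,"ax": 0,"ay": 0,"az": 0,"grip": 0},
    {"dx": 0,"dy": 0,"dz": 0.1,"ax": 0,"ay": 0,"az": 0,"grip": 0},
    {"dx": 0,"dy": 0,"dz": 0.06,"ax": 0,"ay": 0,"az": 0,"grip": 0},
    {"dx": 0,"dy": 0,"dz": 0,"ax": 0,"ay": 0,"az": 0,"grip": 0},
    {"dx": 0,"dy": 0,"dz": 0,"ax": 0,"ay": 0,"az": 0,"grip": 0}
  ]
}}

```text
time: 11.15
position: [0.4893, -0.1218, 0.0363]
ee_rot: [-3.14, -0.0, 1.472]
ft_force: [0.4, 0.5, 0.2]
grip_width: -0.0
gripper_force: 0.0
```

Call:
{"fn": "arm_command", "kwargs": {
  "moves": [
    {"dx": 0.04,"dy": 0,"dz": 0,"ax": 0,"ay": 0,"az": 0,"grip": 0},
    {"dx": 0.04,"dy": 0,"dz": 0,"ax": 0,"ay": 0,"az": 0,"grip": 0},
    {"dx": 0.03,"dy": 0,"dz": 0,"ax": 0,"ay": 0,"az": 0,"grip": 0},
    {"dx": 0.02,"dy": 0,"dz": 0,"ax": 0,"ay": 0,"az": 0,"grip": 0},
    {"dx": 0.02,"dy": 0,"dz": 0,"ax": 0,"ay": 0,"az": 0,"grip": 0},
    {"dx": 0.02,"dy": 0,"dz": 0,"ax": 0,"ay": 0,"az": 0,"grip": 0},
    {"dx": 0.02,"dy": 0,"dz": 0,"ax": 0,"ay": 0,"az": 0,"grip": 0},
    {"dx": 0.02,"dy": 0,"dz": 0,"ax": 0,"ay": 0,"az": 0,"grip": 0},
    {"dx": 0.02,"dy": 0,"dz": 0,"ax": 0,"ay": 0,"az": 0,"grip": 0}
  ]
}}

```text
time: 11.9
position: [0.4919, -0.099, 0.0368]
ee_rot: [3.141, 0.0, 1.472]
ft_force: [-0.2, 0.1, 0.7]
grip_width: 0.003
gripper_force: 0.5
```

```bash
python3 d.py .49 -.12 .035 84.3
```

```text
t 11.9 pos [ 0.4919 -0.099   0.0368] rpy [1.7999e+02 1.0000e-02 8.4340e+01]
shift (x100mm) [-0.211  0.001  0.018] turn(/30) [0.00033333 0.00033333 0.00133333] shift after turn [-0.211  0.001  0.018] F [-0.24  0.12  0.69] grip 0.0027638098661967006 0.4750424710800871
```

Call:
{"fn": "arm_command", "kwargs": {
  "moves": [
    {"dx": 0.02,"dy": 0,"dz": 0.005,"ax": 0,"ay": 0,"az": 0,"grip": 0},
    {"dx": 0.02,"dy": 0,"dz": 0.005,"ax": 0,"ay": 0,"az": 0,"grip": 0},
    {"dx": 0.02,"dy": 0,"dz": 0,"ax": 0,"ay": 0,"az": 0,"grip": 0},
    {"dx": 0.02,"dy": 0,"dz": 0,"ax": 0,"ay": 0,"az": 0,"grip": 0},
    {"dx": 0.02,"dy": 0,"dz": 0,"ax": 0,"ay": 0,"az": 0,"grip": 0}
  ]
}}

```text
time: 12.32
position: [0.4929, -0.0889, 0.0357]
ee_rot: [-3.141, -0.0, 1.472]
ft_force: [-0.2, -0.8, 0.1]
grip_width: -0.003
gripper_force: 0.5
```

Call:
{"fn": "arm_command", "kwargs": {
  "moves": [
    {"dx": 0.02,"dy": 0,"dz": 0,"ax": 0,"ay": 0,"az": 0,"grip": 0},
    {"dx": 0.02,"dy": 0,"dz": 0,"ax": 0,"ay": 0,"az": 0,"grip": 0},
    {"dx": 0.01,"dy": 0,"dz": 0,"ax": 0,"ay": 0,"az": 0,"grip": 0},
    {"dx": 0.01,"dy": 0,"dz": 0,"ax": 0,"ay": 0,"az": 0,"grip": 0}
  ]
}}

```text
time: 12.65
position: [0.4934, -0.0832, 0.0358]
ee_rot: [-3.141, 0.0, 1.472]
ft_force: [0.5, -3.8, -0.5]
grip_width: -0.001
gripper_force: 1.7
```

Call:
{"fn": "arm_command", "kwargs": {
  "moves": [
    {"dx": 0.01,"dy": 0,"dz": 0,"ax": 0,"ay": 0,"az": 0,"grip": 0},
    {"dx": 0.01,"dy": 0,"dz": 0,"ax": 0,"ay": 0,"az": 0,"grip": 0},
    {"dx": 0.01,"dy": 0,"dz": 0,"ax": 0,"ay": 0,"az": 0,"grip": 0}
  ]
}}

```text
time: 12.9
position: [0.4937, -0.0804, 0.0358]
ee_rot: [-3.142, 0.0, 1.472]
ft_force: [-0.1, -2.9, -1.3]
grip_width: -0.003
gripper_force: 1.7
```

Call:
{"fn": "arm_command", "kwargs": {
  "moves": [
    {"dx": 0.01,"dy": 0,"dz": 0,"ax": 0,"ay": 0,"az": 0,"grip": 0},
    {"dx": 0.01,"dy": 0,"dz": 0,"ax": 0,"ay": 0,"az": 0,"grip": 0},
    {"dx": 0.01,"dy": 0,"dz": 0,"ax": 0,"ay": 0,"az": 0,"grip": 0}
  ]
}}

```text
time: 13.15
position: [0.4941, -0.0771, 0.0358]
ee_rot: [-3.142, 0.0, 1.472]
ft_force: [0.4, -3.6, -1.6]
grip_width: 0.002
gripper_force: 1.7
```

Call:
{"fn": "arm_command", "kwargs": {
  "moves": [
    {"dx": 0.015,"dy": 0,"dz": 0,"ax": 0,"ay": 0,"az": 0,"grip": 0},
    {"dx": 0.015,"dy": 0,"dz": 0,"ax": 0,"ay": 0,"az": 0,"grip": 0},
    {"dx": 0.01,"dy": 0,"dz": 0,"ax": 0,"ay": 0,"az": 0,"grip": 0}
  ]
}}

```text
time: 13.4
position: [0.4945, -0.0729, 0.0358]
ee_rot: [3.142, -0.0, 1.472]
ft_force: [0.5, -3.0, -1.7]
grip_width: 0.001
gripper_force: 1.8
```

Call:
{"fn": "arm_command", "kwargs": {
  "moves": [
    {"dx": 0.01,"dy": 0,"dz": 0,"ax": 0,"ay": 0,"az": 0,"grip": 0},
    {"dx": 0.01,"dy": 0,"dz": 0,"ax": 0,"ay": 0,"az": 0,"grip": 0},
    {"dx": 0,"dy": 0,"dz": 0,"ax": 0,"ay": 0,"az": 0,"grip": 0}
  ]
}}

```text
time: 13.65
position: [0.4947, -0.071, 0.0358]
ee_rot: [3.142, -0.0, 1.473]
ft_force: [0.3, -2.1, -1.3]
grip_width: 0.001
gripper_force: 1.5
```

Call:
{"fn": "arm_command", "kwargs": {
  "moves": [
    {"dx": 0.01,"dy": 0,"dz": 0,"ax": 0,"ay": 0,"az": 0,"grip": 0},
    {"dx": 0.01,"dy": 0,"dz": 0,"ax": 0,"ay": 0,"az": 0,"grip": 0},
    {"dx": 0,"dy": 0,"dz": 0,"ax": 0,"ay": 0,"az": 0,"grip": 0}
  ]
}}

```text
time: 13.9
position: [0.4948, -0.0699, 0.0358]
ee_rot: [-3.142, 0.001, 1.472]
ft_force: [1.5, -7.1, -1.5]
grip_width: -0.002
gripper_force: 3.1
```

Call:
{"fn": "arm_command", "kwargs": {
  "moves": [
    {"dx": 0.01,"dy": 0,"dz": 0,"ax": 0,"ay": 0,"az": 0,"grip": 0},
    {"dx": 0.01,"dy": 0,"dz": 0,"ax": 0,"ay": 0,"az": 0,"grip": 0},
    {"dx": 0,"dy": 0,"dz": 0,"ax": 0,"ay": 0,"az": 0,"grip": 0}
  ]
}}

```text
time: 14.15
position: [0.4949, -0.0688, 0.0358]
ee_rot: [-3.141, 0.002, 1.471]
ft_force: [-0.2, -9.0, -2.1]
grip_width: -0.003
gripper_force: 4.6
```

Call:
{"fn": "arm_command", "kwargs": {
  "moves": [
    {"dx": 0.01,"dy": 0,"dz": 0,"ax": 0,"ay": 0,"az": 0,"grip": 0},
    {"dx": 0.01,"dy": 0,"dz": 0,"ax": 0,"ay": 0,"az": 0,"grip": 0},
    {"dx": 0,"dy": 0,"dz": 0,"ax": 0,"ay": 0,"az": 0,"grip": 0},
    {"dx": 0,"dy": 0,"dz": 0,"ax": 0,"ay": 0,"az": 0,"grip": 0},
    {"dx": 0,"dy": 0,"dz": 0,"ax": 0,"ay": 0,"az": 0,"grip": 0}
  ]
}}

```text
time: 14.57
position: [0.4949, -0.0677, 0.0358]
ee_rot: [-3.141, 0.003, 1.47]
ft_force: [0.9, -12.6, -1.5]
grip_width: -0.006
gripper_force: 6.2
```

Call:
{"fn": "arm_command", "kwargs": {
  "moves": [
    {"dx": 0,"dy": 0,"dz": 0,"ax": 0,"ay": 0,"az": 0,"grip": 0},
    {"dx": 0,"dy": 0,"dz": 0,"ax": 0,"ay": 0,"az": 0,"grip": 0},
    {"dx": 0,"dy": 0,"dz": 0,"ax": 0,"ay": 0,"az": 0,"grip": 0},
    {"dx": 0,"dy": 0,"dz": 0,"ax": 0,"ay": 0,"az": 0,"grip": 0},
    {"dx": 0,"dy": 0,"dz": 0,"ax": 0,"ay": 0,"az": 0,"grip": 0},
    {"dx": 0,"dy": 0,"dz": 0,"ax": 0,"ay": 0,"az": 0,"grip": 0}
  ]
}}

```text
time: 15.07
position: [0.495, -0.0677, 0.0358]
ee_rot: [-3.141, 0.003, 1.47]
ft_force: [0.5, -13.0, -0.2]
grip_width: -0.005
gripper_force: 6.2
```

```bash
python3 - <<'E'
from h import *
s=snapshot("side"); a=cv2.resize(s["frame"][170:270,240:340],(400,400),interpolation=cv2.INTER_CUBIC)
t=snapshot("top")["frame"][155:225,235:335]; t=cv2.resize(t,(400,280),interpolation=cv2.INTER_CUBIC)
b=np.zeros((400,400,3),np.uint8); b[:280]=t
cv2.imwrite("pics/s6.png",np.hstack([a,b])); print(env.observe()["ft_force"])
E
```

```text
[  0.99014256 -12.41583356  -1.24942896]
```

View pics/s6.png

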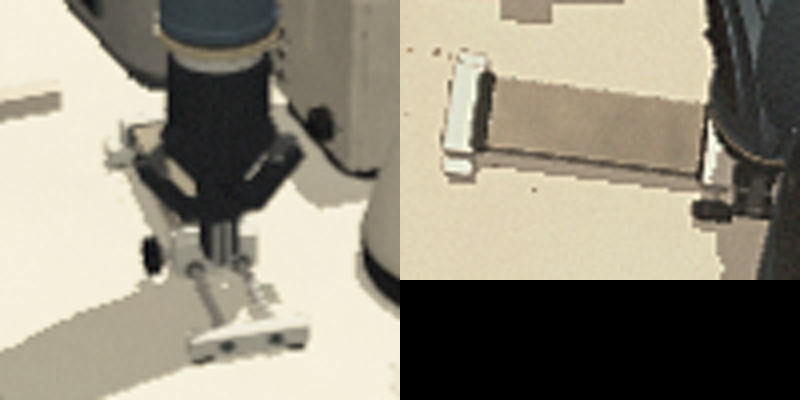

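The stone sits flush between the rubber (column ~490) and the jaw (~703), square to the holder. Only the fingers touch the jaw, with a steady push of about 12.5 N, so I'm handing in.

```bash
python3 -c "
from workcell import env
print(env.job_done())"
```

```text
the job is handed in; nothing more can be done
None
```

The stone lies flat on the rods, pressed end-on against the rubber. The arm is still pushing the jaw at about 12.5 N, roughly 9–10 N of it reaching the rubber after an estimated 3 N of drag. Only the jaw is touched, the knife and dressing stone were left alone, and the job is handed in, though no verdict came back.

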